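# Push the register pot through the spring flap

### The arm

A 6-joint arm with a two-finger parallel gripper is mounted at the origin on a cart in front of the work surface, level with it; the furniture and walls round the work are solid. World frame = base frame: x ahead of the robot, y to its left, z up, the work surface at z = 0. Lengths are in m, angles in degrees, forces in N, time in s.
With the tool pointing down it reaches from about 0.325 to 0.85 m from the base axis. Payload 15.5 kg.
Tool frame: the origin (TCP) lies at the very end of the fingers, on their centre line; the grasp point (between the pads) lies arm.grip_depth behind it (arm.grip_depth is the distance from the TCP to the grasp point, in m); z points along the fingers, y is the line along which they close (so a half turn about z gives the same grasp; the last joint's range is limited). The gripper opens to 91 mm and grips with 3 to 60 N. Pads are 32 mm wide; open, the fingers measure 118 mm over their backs; the gripper's body (76 mm by 178 mm) begins 60 mm behind the grasp point.
Start: joints at [-73.367, 28.281, 77.091, -0, 74.628, -5.472], TCP at [0.235, -0.579, 0.214] pointing down, gripper open.
Joint ranges: [-166.48, 166.48], [-47.26, 123.95], [12.59, 153.08], [-70.14, 250.14], [6.76, 159.57], [-176.63, 176.63]. Speed limits (degrees/s): [108.29, 108.29, 147.25, 172.46, 172.46, 172.46].

### API

Orientations are given as a 3x3 rotation matrix whose columns are the frame's x, y, z axes.
In Python, from rig import arm gives the robot as it stands. Calls block until the motion is done:
- arm.move_to(position, orientation): joint-space move of the TCP to a pose.
- arm.move_l(position, orientation=None, feed=0.15): straight line of the TCP; orientation=None keeps the orientation; feed is the mean speed in m/s.
- arm.move_joints(angles): joint-space move.
- arm.grip(opening): finger opening in m; the grip force is fixed at half the most; returns when the fingers have stopped.
- arm.sleep(seconds).
- arm.solve_ik(position, orientation): joint angles nearest the present ones, or None.
- arm.snapshot(name): name is "scene" or "side" or "wrist"; returns the picture (480x640x3 uint8, red, green, blue); there is no depth.
- arm.get_calibration(name): a dict with "intrinsics" (3x3 intrinsics, pixels), "cam_to_world" (4x4, takes a point from camera to world coordinates). Camera axes: x right, y down, z forward; pixel columns grow to the right and rows downward; lengths in m; the calibration is good to about 2 mm. A picture is of the moment at which its call begins: read the wrist's pose just before it. get_calibration takes no time and is no camera call; for the wrist camera it gives the pose at the moment of the call.
A pose or a line that the arm cannot do raises arm.Unreachable and nothing moves.
- arm.sign_off(): hands the job in; it is judged then, once.
Readings, each from a call of its own:
- arm.current_t(): time.
- arm.current_joint_positions(): joint angles.
- arm.current_dq(): joint speeds.
- arm.current_tau(): joint torques, N m.
- arm.current_ee_pos(): TCP position.
- arm.current_tool_rot(): TCP orientation.
- arm.current_force(): force on the tool from outside, world axes, zero at the start.
- arm.current_torque(): the same for the moment, N m.
- arm.current_width(): finger opening in m.
- arm.current_grasp_force(): force on a finger pad.
Only numpy, scipy, OpenCV 4.12 (cv2) and the standard library are available. Lean on these libraries where they do the work, as an engineer would, in place of code of your own. Each camera call takes 0.05 s, during which the arm holds its last target. There are 200 camera calls.

### The job

Two short open-topped lanes stand on the bench, each with an orange spring flap across it. Push the grey register pot along its lane and through the flap, far enough that the flap springs fully shut behind it, and leave it standing upright on the lane floor behind the shut flap. Do not tip the pot, and leave the brass union in the other lane where it stands.

Things in the scene. Friction and masses are not known exactly. Their poses are not given: they have to be found in the camera images.
- register_pot: Round grey plastic pot with ribbed lid (a meter register), 65 mm high, 65 mm in diameter at the lid (67 over the ribs), slightly narrower below, about 0.11 kg. Origin: centre of its underside; z up. Starts upright on its lane's floor, centre 50 to 62 mm before the flap.
- brass_union: Brass hexagon nut with an upright tube, 29 x 33 x 50 mm, standing in the entrance of the other, equal lane. Origin: centre of its underside. To be left alone.
- lane: The pot's lane: open-topped channel fixed to the bench, grey walls, blue edges; nothing overhead. Origin: at bench height under the middle of the shut flap; x along the lane in the pushing direction, y left, z up. Floor 4 mm above the bench; inside 80 mm wide; walls 5 mm thick, top 45 mm above the bench. Open mouth at x = -115 mm, end wall at x = +170 mm. The other lane, beside it, is alike.
- flap (a joint): Orange flap at the lane's x = 0: plate 3 mm thick, 8 to 52 mm above the bench, 75 mm long, hinged upright at the left wall (y = +38 mm). 0 rad = shut; swings only in the pushing direction, to 1.6 rad = along the wall, and the pot fits past. A light spring (under 1 N at the edge) shuts it; it can shut only when the pot's centre is beyond about x = +102 mm and the pusher is out.

How it is judged:
By the outcome, as a careful person would: the job done as asked, in the order asked, and still so for the second after the job is handed in, with the robot touching nothing.
It also fails if it takes over 32 s, if anything falls off the work surface, if the arm or the gripper's body presses on something with over 40 N, if the wrist force passes 120 N, or if a joint passes its speed limit or range.

## Working session

There is one attempt and no reset: what is moved stays moved. The work goes in short steps, each a Python script; the robot and the scene stay as the last script left them, time stands still between calls to the robot, and variables do not carry over. Pictures are saved under pics/ and viewed, at most 10 in all, crops included, and the job is handed in when it is done.

```bash
mkdir -p pics
python3 - <<'E'
from rig import arm
import cv2,numpy as np
a=[arm.snapshot(n) for n in("scene","side")]
for n,i in zip(("scene","side"),a): cv2.imwrite(f"pics/{n}0.png",i[:,:,::-1])
for n in("scene","side"):
    c=arm.get_calibration(n); print(n,c["intrinsics"].tolist(),np.round(c["cam_to_world"],4).tolist())
print(arm.grip_depth,arm.current_tool_rot())
E
```

```text
scene [[458.1615869408205, 0.0, 319.81054033620256], [0.0, 458.1615869408205, 238.82032047483122], [0.0, 0.0, 1.0]] [[-0.8086, -0.271, 0.5221, 0.0784], [-0.5883, 0.369, -0.7196, 0.6012], [0.0024, -0.889, -0.4578, 0.4422], [0.0, 0.0, 0.0, 1.0]]
side [[558.1377350719109, 0.0, 319.72983413469586], [0.0, 558.1377350719109, 235.4427830126261], [0.0, 0.0, 1.0]] [[0.9868, -0.1218, 0.1071, 0.4332], [-0.1612, -0.6645, 0.7297, -0.6267], [-0.0177, -0.7373, -0.6754, 0.6322], [0.0, 0.0, 0.0, 1.0]]
0.0188 [[ 9.26497692e-01  3.76300337e-01 -2.88679127e-04]
 [ 3.76300434e-01 -9.26497176e-01  9.83016663e-04]
 [ 1.02449106e-04 -1.01939275e-03 -9.99999475e-01]]
```

View pics/scene0.png

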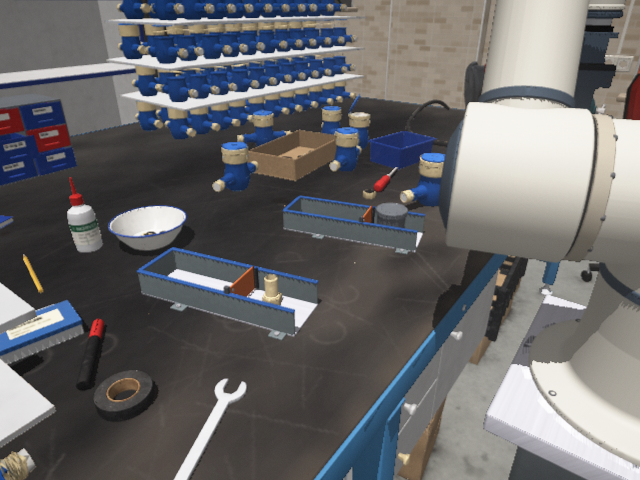

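View pics/side0.png

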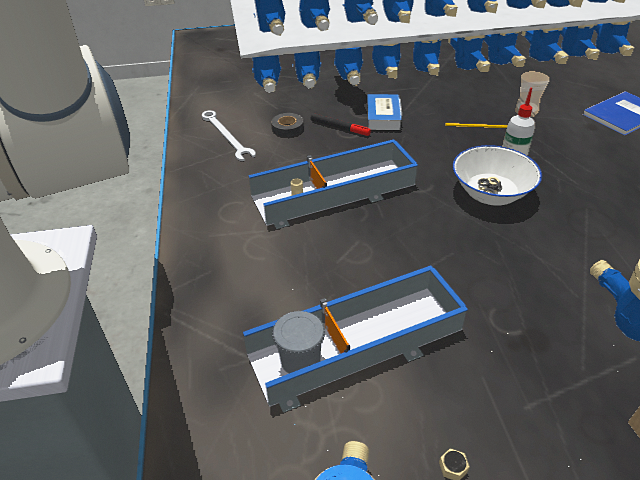

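The scene view shows the brass union in the near lane (273,290) and the pot in the far lane (392,212). The side view shows the pot's lane clearly. Its blue rim corners are near (433,267), (466,307), (267,386) and (245,333), the lid is at (299,327) and the flap runs (325,303)–(348,350). I'll measure from the side view.

```bash
cat > h.py <<'E'
import cv2,numpy as np
from rig import arm
def cast(px,z,c):
    K,T=c["intrinsics"],np.array(c["cam_to_world"])
    px=np.atleast_2d(px).astype(float)
    d=(np.linalg.inv(K)@np.c_[px,np.ones(len(px))].T).T@T[:3,:3].T
    return T[:3,3]+d*((z-T[2,3])/d[:,2])[:,None]
E
python3 - <<'E'
from h import *
c=arm.get_calibration("side"); im=cv2.imread("pics/side0.png"); hsv=cv2.cvtColor(im,cv2.COLOR_BGR2HSV)
m=cv2.inRange(hsv,(105,150,100),(122,255,255)); m[:255]=0;m[415:]=0;m[:,:235]=0;m[:,475:]=0
ys,xs=np.nonzero(m); P=cast(np.c_[xs,ys],.045,c)[:,:2]
r=cv2.minAreaRect(P.astype(np.float32)*1000);print(len(P),r);print(cv2.boxPoints(r))
print("corners",cast([[433,267],[466,307],[267,386],[245,333]],.045,c))
# lid: grey low-sat ellipse top
g=cv2.inRange(hsv,(0,0,60),(179,90,150)); print(hsv[327,299],hsv[350,299],hsv[345,262],hsv[375,330])
for u in (270,274,278,320,324,328): print(u,im[327,u])
for v in (308,311,314,340,345,350,355): print(v,im[v,299])
h=cv2.inRange(hsv,(5,150,100),(18,255,255)); h[:290]=0;h[360:]=0;h[:,:300]=0;h[:,370:]=0
ys,xs=np.nonzero(h);i=(ys-xs*.0);print("flap",xs[ys.argmin()],ys.min(),xs[ys.argmax()],ys.max())
crop=cv2.resize(im[255:415,235:475],None,fx=3,fy=3,interpolation=cv2.INTER_CUBIC);cv2.imwrite("pics/crop.png",crop)
E
```

```text
2055 ((548.562744140625, -166.34854125976562), (291.0055236816406, 92.78783416748047), 14.79413890838623)
[[ 396.03693 -158.64629]
 [ 419.73004 -248.35814]
 [ 701.08856 -174.0508 ]
 [ 677.39545  -84.33894]]
corners [[ 0.67802298 -0.08935221  0.045     ]
 [ 0.69860822 -0.17006406  0.045     ]
 [ 0.42042292 -0.24599674  0.045     ]
 [ 0.3992795  -0.16156822  0.045     ]]
[106  22 152] [103  26 136] [102  30  84] [100  27  85]
270 [81 62 51]
274 [147 143 136]
278 [152 145 137]
320 [155 148 140]
324 [105  99  93]
328 [ 34  69 119]
308 [ 90  98 103]
311 [145 141 136]
314 [153 146 140]
340 [159 152 143]
345 [158 151 143]
350 [136 130 122]
355 [77 74 70]
flap 325 307 340 352
```

View pics/crop.png

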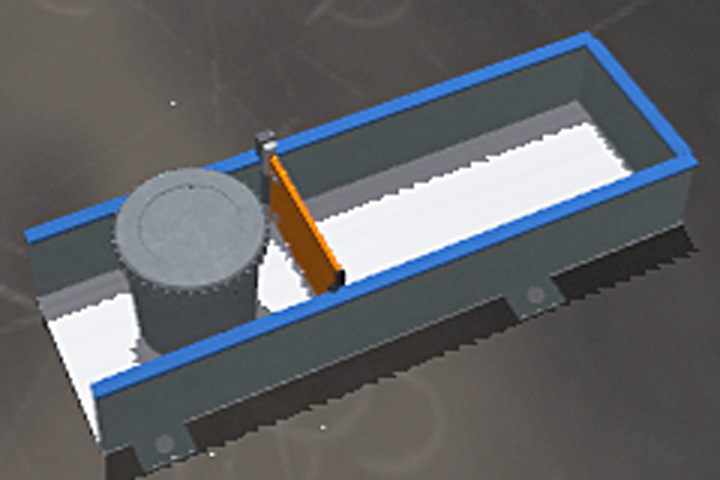

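```bash
cat >> h.py <<'E'
def lane(o,yaw):
    T=np.eye(3);T[:2,:2]=[[np.cos(yaw),-np.sin(yaw)],[np.sin(yaw),np.cos(yaw)]]
    return np.r_[o,0],T
def tool(R,t):  # tip leads by t, tool x along the lane
    t=np.radians(t);X=[np.cos(t),0,np.sin(t)];Z=[np.sin(t),0,-np.cos(t)]
    return R@np.c_[X,[0,-1,0],Z]
E
python3 - <<'E'
from h import *
c=arm.get_calibration("side")
Q=cast([[431,266.7],[467.3,307.7],[265.7,386.7],[243.3,332.3]],.045,c)[:,:2]
m1,m2=(Q[0]+Q[1])/2,(Q[2]+Q[3])/2; d=m1-m2
print(Q,"len",np.linalg.norm(d),"w",np.linalg.norm(Q[0]-Q[1]),np.linalg.norm(Q[2]-Q[3]),"yaw",np.degrees(np.arctan2(d[1],d[0])))
yaw=np.arctan2(d[1],d[0]); o=(m1+m2)/2-.03*d/np.linalg.norm(d)
o,R=lane(o,yaw); print("origin",o)
print("pot",R.T@(cast([[298.3,330.9]],.069,c)[0]-o))
f=cast([[235+270/3,255+158/3],[235+333/3,255+275/3]],.052,c); print("flap",(f-o)@R)
for t in(0,10):
  for s in(1,-1):
    M=tool(R,t)@np.diag([s,s,1])
    if s<0 and t: M=tool(R,t)@np.diag([-1,-1,1])
    for x,z in((-.125,.12),(-.125,.024),(.07,.024),(.07,.12)): print(t,s,x,z,arm.solve_ik(o+R@[x,0,z],M))
E
```

```text
[[ 0.67534953 -0.08824713]
 [ 0.69990237 -0.17154807]
 [ 0.41878805 -0.24668969]
 [ 0.39714636 -0.16002898]] len 0.28914640048875273 w 0.08684404817800995 0.08932212104018579 yaw 14.718137177743817
origin [ 0.51878096 -0.17425039  0.        ]
pot [-0.05362623 -0.00120351  0.069     ]
flap [[-0.00166639  0.03237406  0.052     ]
 [-0.00398478 -0.03695618  0.052     ]]
0 1 -0.125 0.12 [-3.50175677e+01  2.21041661e+01  1.07757168e+02 -2.54444375e-14
  5.01386657e+01  4.02642951e+01]
0 1 -0.125 0.024 [-3.50175677e+01  3.25720547e+01  1.12596872e+02 -2.54444375e-14
  3.48310730e+01  4.02642951e+01]
0 1 0.07 0.024 [-2.05726707e+01  4.00721390e+01  8.97255597e+01 -2.54444375e-14
  5.02023013e+01  5.47091921e+01]
0 1 0.07 0.12 [-2.05726707e+01  3.26442312e+01  8.57404763e+01 -2.54444375e-14
  6.16152925e+01  5.47091921e+01]
0 -1 -0.125 0.12 [-3.50175677e+01  2.21041661e+01  1.07757168e+02 -2.54444375e-14
  5.01386657e+01 -1.39735705e+02]
0 -1 -0.125 0.024 [-3.50175677e+01  3.25720547e+01  1.12596872e+02 -2.54444375e-14
  3.48310730e+01 -1.39735705e+02]
0 -1 0.07 0.024 [-2.05726707e+01  4.0072
[... 296 characters left out ...]
25 0.024 [-41.66396834  31.7592415  118.8162178   19.87217675  25.17636372
  15.91007761]
10 1 0.07 0.024 [-24.23879377  37.81808648  97.66154021  10.41089286  37.16979236
  43.14195838]
10 1 0.07 0.12 [-24.23879377  29.49515464  93.61824142   8.27052854  49.37541285
  46.0646592 ]
10 -1 -0.125 0.12 [ -41.66396834   19.90373568  113.68952599   12.59941474   41.52306542
 -155.47657992]
10 -1 -0.125 0.024 [ -41.66396834   31.7592415   118.8162178    19.87217675   25.17636372
 -164.08992239]
10 -1 0.07 0.024 [ -24.23879377   37.81808648   97.66154021   10.41089286   37.16979236
 -136.85804162]
10 -1 0.07 0.12 [ -24.23879377   29.49515464   93.61824142    8.27052854   49.37541285
 -133.9353408 ]
```

Run:
```python
from h import *
o,R=lane([.51878,-.17425],np.radians(14.75)); M=tool(R,10)
p=lambda x,z:o+R@[x,0,z]
arm.grip(.028)
arm.move_to(p(-.128,.13),M)
arm.move_l(p(-.128,.024),feed=.1)
arm.move_l(p(-.085,.024),feed=.05)
print(arm.current_t(),arm.current_width(),arm.current_force(),R.T@(arm.current_ee_pos()-o))
im=arm.snapshot("side")[:,:,::-1]
cv2.imwrite("pics/s1.png",cv2.resize(im[205:425,205:505],None,fx=2.5,fy=2.5))
```

```text
4.8917 0.028040091633099836 [0.12330724 0.03679643 1.02726152] [-8.51535011e-02  5.46175256e-05  2.39548475e-02]
```

View pics/s1.png

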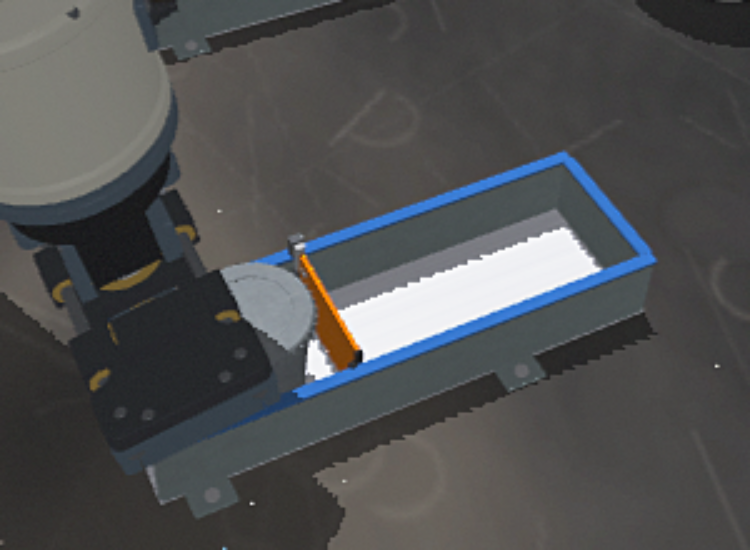

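The gripper is in the lane mouth behind the pot. The pot is upright with its lid at about (265,300) in the crop, just short of the shut flap (330,310). I'll push on in stages.

Run:
```python
from h import *
o,R=lane([.51878,-.17425],np.radians(14.75))
p=lambda x,z:o+R@[x,0,z]
a=[]
for x in(-.03,.02,.055):
    arm.move_l(p(x,.024),feed=.06)
    print(x,arm.current_t(),np.round(R.T@arm.current_force(),2))
    im=arm.snapshot("side")[:,:,::-1]; a.append(cv2.resize(im[205:425,205:505],(400,293)))
a.append(a[0]*0)
cv2.imwrite("pics/s2.png",np.vstack([np.hstack(a[:2]),np.hstack(a[2:])]))
```

```text
-0.03 6.0083 [-1.27 -1.23 -0.23]
0.02 7.0417 [-1.21 -0.01  0.22]
0.055 7.825 [ 0.43 -0.75 -0.63]
```

View pics/s2.png

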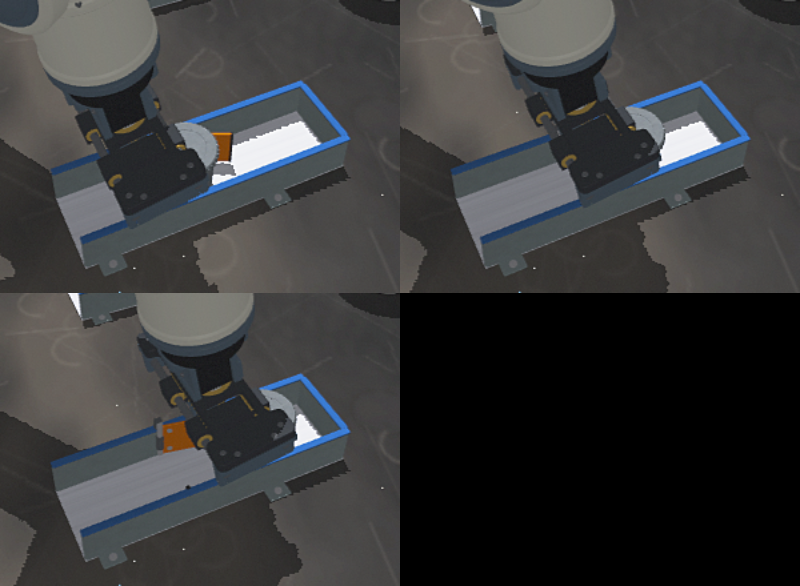

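The pot stays upright in all three frames. In the last one the flap (175,437) has come partly back round behind it, resting on the fingers. I'll finish the push, back off a little and lift straight out.

Run:
```python
from h import *
o,R=lane([.51878,-.17425],np.radians(14.75))
p=lambda x,z:o+R@[x,0,z]
arm.move_l(p(.0765,.024),feed=.05); print(np.round(R.T@arm.current_force(),2))
arm.move_l(p(.068,.024),feed=.05)
arm.move_l(p(.068,.16),feed=.1)
arm.move_l(p(-.12,.2),feed=.2)
print(arm.current_t(),np.round(R.T@arm.current_force(),2))
im=arm.snapshot("side")[:,:,::-1]
cv2.imwrite("pics/side3.png",im); cv2.imwrite("pics/s3.png",cv2.resize(im[205:425,205:505],None,fx=2.5,fy=2.5))
cv2.imwrite("pics/scene3.png",arm.snapshot("scene")[:,:,::-1])
```

```text
[ 0.59 -0.58 -0.67]
11.3917 [ 0.4   0.27 -0.99]
```

View pics/s3.png

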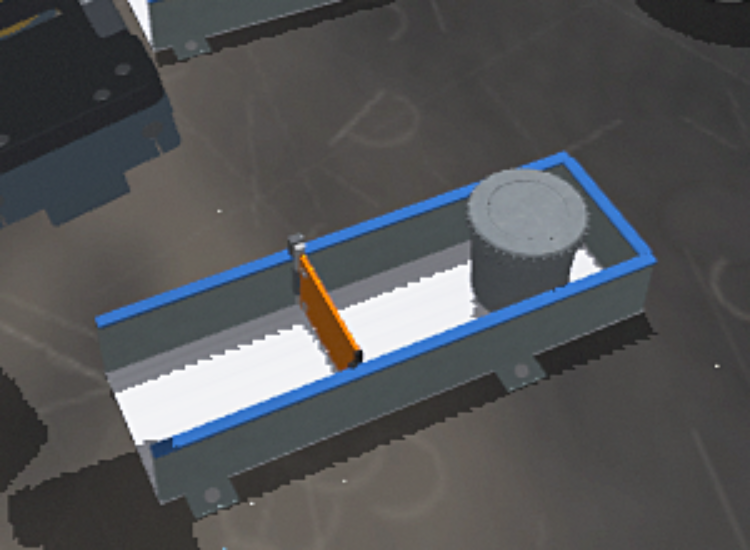

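View pics/scene3.png

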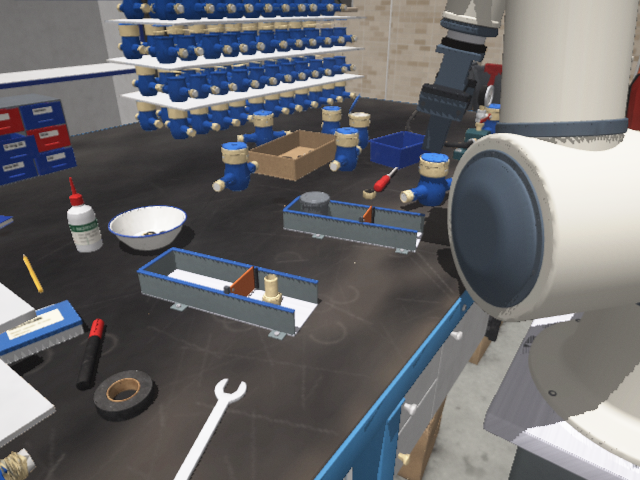

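The pot stands upright behind the flap, with its lid at (528,212) in the crop. The flap (330,310) is fully shut, as it was at the start. The union at (273,290) in the scene view hasn't moved, and the arm is clear.

```bash
python3 -c "
from rig import arm
arm.sleep(.3); print(arm.sign_off())"
```

```text
the job is handed in; nothing more can be done
None
```

The register pot was pushed through the flap and left standing upright on the lane floor behind it, with the flap fully shut and the brass union untouched; I handed the job in at about 12 s.

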